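# Time the toast and hold the toaster lever down

## Task

The toaster's catch is worn out, so the toast has to be timed and held down by hand. First wind the red and cream kitchen timer fully: turn its cream dial clockwise (seen from above), in several turns of the hand, until it comes to its stop. Then press the toaster's front lever all the way down without forcing it, keep it down for at least three seconds and finish while still holding it down; leave the mug, the jar and the tin where they stand.

Things in the scene. Friction and masses are not known exactly. Their poses are not given: they have to be found in the camera images.
- toaster: black two-slot toaster, fixed to the worktop, 290 long (x) x 171 wide (y) x 189 mm high. Origin: centre of its underside; its own -x is its front (turned to the robot), with the lever. The flat front face is 125 mm in front of the origin; a browning dial (29 mm across) sticks out 19 mm from it, 34 mm off the middle to its own +y, at height 56 mm, below the lever
- lever_top (a point): centre of the upper side of the lever's silver paddle; moves with it. The paddle is an ellipse 48 mm wide (y) x 20 mm high, reaching 15 mm out of the front face; upper side at height 148 mm when up, 93 mm when fully down. The toaster's top edge is at 189 mm: a gripper coming straight down would strike it, so lean it back towards the robot 30 to 40 degrees
- toaster_lever (a joint): travel of the toaster's lever in m: 0 = up (at rest), 0.055 = fully down on its stop. A spring of 3 N at the top and 8.5 N at the bottom pushes it up again; it does not latch
- timer: round kitchen timer, 62 mm across and 61 mm high, fixed to the worktop; red base 24 mm high, cream dial above it. Origin: centre of its underside, on the worktop; z up. The dial's axis is the origin's z axis
- dial_centre (a point): centre of the top of the dial's finger knob, on the axis, 61 mm above the worktop. The knob is an upright ribbed cylinder 23 mm across, from 41 to 61 mm above the worktop; below it the dial is a disc 60 mm across
- timer_dial (a joint): angle of the dial in rad, growing as it is turned clockwise seen from above: 0 = run down, 4.2 = fully wound, at the stop. It starts between 0 and 0.8. It has a spring and a ratchet: turning it takes under 0.2 N m; it stays where it is let go
- mug: bystander: loose orange mug, 81 mm across, 101 mm high, handle; origin in the middle of its underside
- jar: bystander: loose glass jar with green lid, 74 mm across, 84 mm high; origin at the centre of its underside
- tin: bystander: loose short green tin, 75 mm across, 58 mm high; origin at the centre of its underside
Things that resemble listed ones, but are neither listed nor needed, are in the scene too. Leave any orange look-alike of the timer alone.

How it is judged:
By the outcome, as a careful person would: the job done as asked, in the order asked, and still so for the second after the job is handed in, while the arm keeps its last pose, push and grip.
It also fails if it takes over 67 s, if anything falls off the work surface, if the arm or the gripper's body presses on something with over 40 N, if the wrist force passes 120 N, or if a joint passes its speed limit or range.

## Robot

A 6-joint arm with a two-finger parallel gripper is mounted at the origin on a cart in front of the work surface, level with it; the furniture and walls round the work are solid. World frame = base frame: x ahead of the robot, y to its left, z up, the work surface at z = 0. Lengths are in m, angles in rad, forces in N, time in s.
With the tool pointing down it reaches from about 0.325 to 1 m from the base axis. Payload 5.1 kg.
Tool frame: the origin (TCP) lies midway between the tips of the shut fingers; the grasp point (between the pads) lies 19 mm behind it; z points along the fingers, y is the line along which they close (so a half turn about z gives the same grasp; the last joint's range is limited). The gripper opens to 85 mm and grips with 20 to 120 N. Pads are 22 mm wide; open, the fingers measure 114 mm over their backs; the gripper's body (76 mm by 85 mm) begins 54 mm behind the grasp point. The pads swing forward as they close: fully open they stand 13 mm farther back than shut.
Start: joints at [1.266, 0.124, 1.65, -0, 1.367, -0.083], TCP at [0.143, 0.634, 0.231] pointing down, gripper open.
Joint ranges: [-2.61, 2.61], [-1.02, 2.33], [0.03, 2.71], [-1.35, 4.49], [0.32, 2.68], [-2.91, 2.91]. Speed limits (rad/s): [2.57, 2.57, 3.14, 3.14, 3.14, 3.14].

## Interface

Orientations are given as [roll, pitch, yaw] about the fixed x, y, z axes, in that order (R = Rz(yaw) Ry(pitch) Rx(roll)).
In Python, from cell import read_state, vision, workorder gives the robot as it stands. The module is installed in compiled form; this text tells all that it offers.
- The arm moves only by the tool jog_arm, never from a script. Its argument "steps" is a list of rows, each a list of 3 entries, a list of its own where there are three numbers: the turn, a rotation vector about the tool's x, y, z normalised to -1 to 1, where 1 is pi/4 rad, then the shift along the tool's x, y, z normalised to -1 to 1, where 1 is 0.08 m, then the opening, from 0 (shut) to 1 (fully open). In form: [[[ax, ay, az], [tx, ty, tz], fingers], ...]. A call has 1 to 10 rows; each row is the pose to reach, as a shift and turn from the pose commanded when the call began, along the tool's axes at that moment; what a row does not reach only later rows make up. A row lasts 1/8 s, in which the tool goes at most 62.5 mm and 10.7 degrees, less where a joint would pass 70% of its speed; a pose out of reach is approached as far as the arm can. A call with a number of a shift or a turn outside -1 to 1 is refused whole. A call with a gripper value outside its range is refused whole. The fingers move at their own pace and stop on an object; "newtons" is the grip in N (left out, the last holds). Time passes only in rows, so rows that repeat a pose let the fingers close. It gives the time, the measured TCP pose, the force, the opening and the grip force at its end, in the units of the state.
- read_state(): the state, without advancing time (a new reading comes with each control period).
- vision.snapshot(name): name is "scene" or "top" or "wrist"; returns a dict with "image" (384x512x3 uint8, red, green, blue), "z_map" (384x512 float32, m along the optical axis (not along the pixel's ray), 0 where there is no reading), "vfov" (degrees; the focal length in pixels is half the picture's height over the tangent of half this angle, whatever the lens; pixels are square), "cx", "cy" (the principal point, pixels), "rvec" (rotation vector, rad) and "tvec" (3), from world to camera coordinates, as OpenCV has them. Camera axes: x right, y down, z forward; pixel columns grow to the right and rows downward; lengths in m; the calibration is good to about 2 mm. A picture is of the moment at which its call begins.
- workorder.finish_job(): hands the job in; it is judged then, once.
The state is a dict: "t": time; "joint_positions": joint angles; "dq": joint speeds; "joint_efforts": joint torques, N m; "eef_pos": TCP position; "orientation": TCP orientation; "force": force on the tool from outside, world axes, zero at the start; "ft_torque": the same for the moment, N m; "width": opening from 0.0 (shut) to 1.0 (fully open); "gripper_force": force on a finger pad.
Only numpy, scipy, OpenCV 4.12 (cv2) and the standard library are available. Lean on these libraries where they do the work, as an engineer would, in place of code of your own. Each camera call takes 0.05 s, during which the arm holds its last target. There are 200 camera calls.

## Working session

There is one attempt and no reset: what is moved stays moved. The work goes in short steps, Python scripts to look and compute and a tool call to move; the robot and the scene stay as the last step left them, time stands still between calls to the robot, and variables do not carry over. Pictures are saved under pics/ and viewed, at most 10 in all, crops included, and the job is handed in when it is done.

Besides the shell and the picture viewer there is one more tool, called after "Emit:" as name(argument=value, ...) on one line, values as JSON. jog_arm: Moves the arm, as the interface text tells. Scaled input: -1 to 1 covers 0.08 m each way for a shift and pi/4 rad each way for a turn. Its arguments: {"type":"object","properties":{"steps":{"type":"array","items":{"type":"array"}},"newtons":{"type":"number"}},"required":["steps"]}

```bash
mkdir -p pics; cat > h.py <<'E'
import numpy as np, cv2
from cell import read_state, vision, workorder
from scipy.spatial.transform import Rotation as R
def snap(n):
    s=vision.snapshot(n); s['f']=192/np.tan(np.radians(s['vfov'])/2); s['R']=cv2.Rodrigues(np.array(s['rvec'],float))[0]; s['t']=np.array(s['tvec'],float).ravel(); return s
def world(s):
    v,u=np.mgrid[:384,:512]; z=s['z_map']
    c=np.stack([(u-s['cx'])/s['f']*z,(v-s['cy'])/s['f']*z,z],-1)
    w=(c-s['t'])@s['R']; w[z==0]=np.nan; return w
def ray(s,u,v,h):
    d=np.array([(u-s['cx'])/s['f'],(v-s['cy'])/s['f'],1])@s['R']; o=-s['R'].T@s['t']; return o+d*(h-o[2])/d[2]
def save(s,name): cv2.imwrite('pics/'+name,s['image'][...,::-1])
E
python3 - <<'E'
from h import *
st=read_state(); print(st)
a=snap('scene'); b=snap('top')
for s in (a,b): print(-s['R'].T@s['t'], s['f'])
im=np.vstack([a['image'],b['image']])
np.savez('s.npz',a=a['image'],b=b['image'],wa=world(a),wb=world(b))
cv2.imwrite('pics/scene.png',a['image'][...,::-1]);cv2.imwrite('pics/top.png',b['image'][...,::-1])
E
```

```text
{'t': 0.0, 'joint_positions': array([ 1.26641802e+00,  1.24518316e-01,  1.65168122e+00, -2.42957479e-05,
        1.36750722e+00, -8.25978156e-02]), 'dq': array([ 4.84186750e-04, -8.77309648e-04, -1.76001443e-03, -2.82358247e-05,
       -1.13014364e-03,  1.08078279e-03]), 'joint_efforts': array([ 1.27650939e-03, -4.23602951e+01, -3.65457809e+01,  5.12246697e-05,
        6.65653904e-03,  1.76661949e-06]), 'eef_pos': array([0.14282642, 0.63348201, 0.23004021]), 'orientation': array([-3.13948380e+00, -1.50717408e-04,  2.91981694e+00]), 'force': array([0.39875123, 0.5546659 , 0.215209  ]), 'ft_torque': array([-0.05545102, -0.01102313, -0.02235415]), 'gripper_force': 0.0, 'width': 0.9996992661072942}
[-0.42749399 -0.55309645  0.71271228] 397.13191996276754
[ 0.38365659 -0.13165504  1.34940273] 499.6986823268574
```

View pics/scene.png

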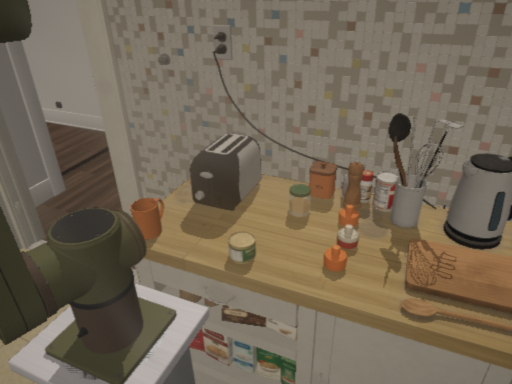

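View pics/top.png

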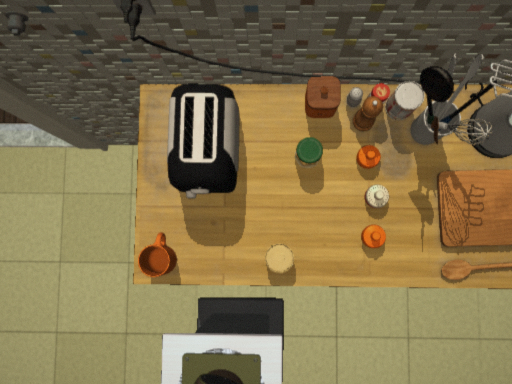

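The scene view shows the red-and-cream timer at scene (348,237) and top (377,196). Two look-alikes are all orange, at scene (348,215) / top (369,156) and scene (335,260) / top (374,236). The cream-lidded tin is at top (280,259). The toaster is at top (203,138) with its lever at about (197,191), the mug at (155,260) and the jar at (309,151). I choose the middle one, and will measure it and check it in a crop.

```bash
cat > m.py <<'E'
from h import *
d=np.load('s.npz'); a,b,wa,wb=[d[k] for k in('a','b','wa','wb')]
c1=cv2.resize(a[190:280,300:400],(400,360),interpolation=cv2.INTER_CUBIC); c2=cv2.resize(a[130:220,180:280],(400,360),interpolation=cv2.INTER_CUBIC)
cv2.imwrite('pics/crop.png',np.hstack([c1,c2])[...,::-1])
s=snap('top')
def blob(n,u0,v0,r,h0,h1):
    w=wb[v0-r:v0+r,u0-r:u0+r]; m=(w[...,2]>h0)&(w[...,2]<h1); p=w[m]
    mm=m.astype(np.uint8); c=max(cv2.findContours(mm,0,2)[0],key=cv2.contourArea); (u,v),rad=cv2.minEnclosingCircle(c)
    h=np.median(p[:,2]); q=ray(s,u+u0-r,v+v0-r,h)
    print(n,len(p),p.mean(0).round(4),'ext',np.ptp(p,axis=0).round(3),'circ',q.round(4),'rad',round(rad*(1.349-h)/s['f'],4))
blob('timer knob',377,196,20,.047,.075); blob('timer disc',377,196,20,.028,.047)
blob('o1',369,156,18,.02,.075); blob('o2',374,236,18,.02,.075)
blob('tin',280,259,20,.045,.075); blob('jar',309,151,20,.07,.1); blob('mug',157,257,27,.08,.12)
# toaster
w=wb[70:205,155:250]; m=(w[...,2]>.16)&(w[...,2]<.2)
c=max(cv2.findContours(m.astype(np.uint8),0,2)[0],key=cv2.contourArea).reshape(-1,2)+[155,70]
P=np.array([ray(s,u,v,.185)[:2] for u,v in c],np.float32); print('toaster',cv2.minAreaRect(P), P.min(0),P.max(0))
lev=wb[180:205,170:240]; m=(lev[...,2]>.11)&(lev[...,2]<.16); p=lev[m]; print('lever',len(p),np.nanmedian(p,0),p.min(0),p.max(0))
E
python3 m.py
```

```text
timer knob 65 [ 0.521 -0.405  0.058] ext [0.022 0.019 0.016] circ [ 0.5206 -0.4051  0.0589] rad 0.012
timer disc 344 [ 0.52   -0.4036  0.0366] ext [0.056 0.058 0.018] circ [ 0.5204 -0.4044  0.0366] rad 0.0304
o1 429 [ 0.6248 -0.3827  0.0391] ext [0.06  0.06  0.043] circ [ 0.6248 -0.3831  0.037 ] rad 0.031
o2 447 [ 0.4147 -0.3936  0.0393] ext [0.06  0.062 0.045] circ [ 0.4149 -0.3937  0.0372] rad 0.0316
tin 667 [ 0.3565 -0.1486  0.0544] ext [0.072 0.072 0.016] circ [ 0.3563 -0.1486  0.0543] rad 0.0379
jar 559 [ 0.6324 -0.2235  0.0822] ext [0.066 0.067 0.02 ] circ [ 0.6321 -0.2235  0.0824] rad 0.0338
mug 312 [0.3591 0.1656 0.0939] ext [0.108 0.08  0.024] circ [0.361  0.1644 0.0959] rad 0.0551
toaster ((0.6500887274742126, 0.04341505840420723), (0.24720385670661926, 0.15295381844043732), 0.40591955184936523) [ 0.5262529  -0.03303676] [0.77349484 0.11991654]
lever 333 [0.52795808 0.04119438 0.14390769] [ 0.51235222 -0.02900918  0.11029793] [0.54825682 0.11993065 0.15993015]
```

View pics/crop.png

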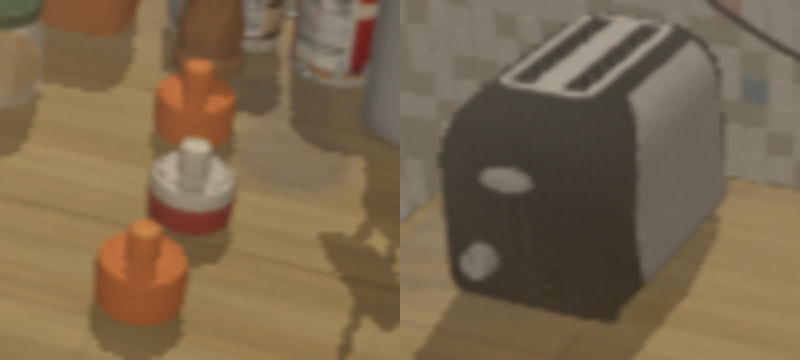

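The crop confirms the choice: the middle item (crop 195,185) has a cream dial on a red base and its neighbours are all orange. The dial axis measures (0.5205, -0.4048) with the knob top near 0.06, disc radius 0.030 and knob radius 0.012, all matching the description. I'll travel there keeping the yaw, which leaves the last joint near -2.1 and so enough range to wind.

Emit:
jog_arm(steps=[[[0,0,0],[-0.62,-0.97,-0.9],1],[[0,0,0],[-0.62,-0.97,-0.9],1],[[0,0,0],[-0.62,-0.97,-0.9],1]])

```text
t: 0.52
eef_pos: [0.1756, 0.5472, 0.3075]
orientation: [3.135, 0.001, 2.918]
force: [-0.5, -0.4, -0.8]
width: 1.001
gripper_force: 0.0
```

Emit:
jog_arm(steps=[[[0,0,0],[-0.62,-0.97,0],1],[[0,0,0],[-0.62,-0.97,0],1]])

```text
t: 0.78
eef_pos: [0.2056, 0.4593, 0.3015]
orientation: [-3.139, -0.001, 2.92]
force: [0.6, -0.5, 0.8]
width: 1.002
gripper_force: 0.0
```

Emit:
jog_arm(steps=[[[0,0,0],[-0.62,-0.97,0],1],[[0,0,0],[-0.62,-0.97,0],1]])

```text
t: 1.02
eef_pos: [0.237, 0.3725, 0.3018]
orientation: [-3.14, -0.001, 2.919]
force: [0.9, -0.2, 0.4]
width: 1.001
gripper_force: 0.0
```

Emit:
jog_arm(steps=[[[0,0,0],[-0.62,-0.97,0],1],[[0,0,0],[-0.62,-0.97,0],1]])

```text
t: 1.27
eef_pos: [0.2684, 0.286, 0.302]
orientation: [-3.14, -0.001, 2.919]
force: [0.3, 0.7, -0.5]
width: 1.002
gripper_force: 0.0
```

Emit:
jog_arm(steps=[[[0,0,0],[-0.62,-0.97,0],1],[[0,0,0],[-0.62,-0.97,0],1]])

```text
t: 1.52
eef_pos: [0.2998, 0.1994, 0.302]
orientation: [-3.141, -0.001, 2.918]
force: [0.3, 0.9, -1.1]
width: 1.002
gripper_force: 0.0
```

Emit:
jog_arm(steps=[[[0,0,0],[-0.62,-0.97,0],1],[[0,0,0],[-0.62,-0.97,0],1]])

```text
t: 1.78
eef_pos: [0.3312, 0.1127, 0.3021]
orientation: [-3.141, -0.001, 2.918]
force: [0.1, 0.1, 0.6]
width: 1.001
gripper_force: 0.0
```

Emit:
jog_arm(steps=[[[0,0,0],[-0.62,-0.97,0],1],[[0,0,0],[-0.62,-0.97,0],1]])

```text
t: 2.02
eef_pos: [0.3626, 0.0259, 0.302]
orientation: [-3.141, -0.002, 2.917]
force: [1.0, -0.4, 0.6]
width: 1.004
gripper_force: 0.0
```

Emit:
jog_arm(steps=[[[0,0,0],[-0.62,-0.97,0],1],[[0,0,0],[-0.62,-0.97,0],1]])

```text
t: 2.28
eef_pos: [0.3939, -0.0608, 0.3018]
orientation: [3.141, -0.002, 2.918]
force: [0.5, -0.4, 0.7]
width: 1.001
gripper_force: 0.0
```

Emit:
jog_arm(steps=[[[0,0,0],[-0.62,-0.97,0],1],[[0,0,0],[-0.62,-0.97,0],1]])

```text
t: 2.52
eef_pos: [0.4253, -0.1474, 0.3015]
orientation: [3.141, -0.003, 2.918]
force: [0.1, 0.5, 0.3]
width: 1.007
gripper_force: 0.0
```

Emit:
jog_arm(steps=[[[0,0,0],[-0.62,-0.97,0],1],[[0,0,0],[-0.62,-0.97,0],1]])

```text
t: 2.78
eef_pos: [0.4567, -0.234, 0.3012]
orientation: [3.14, -0.003, 2.918]
force: [0.2, 0.9, -0.3]
width: 1.007
gripper_force: 0.0
```

Emit:
jog_arm(steps=[[[0,0,0],[-0.62,-0.97,0.9],0.6],[[0,0,0],[-0.62,-0.97,0.9],0.6],[[0,0,0],[-0.62,-0.97,0.9],0.6]])

```text
t: 3.15
eef_pos: [0.4861, -0.3189, 0.2245]
orientation: [3.137, -0.01, 2.918]
force: [0.6, 0.0, -0.3]
width: 0.601
gripper_force: 0.0
```

Emit:
jog_arm(steps=[[[0,0,0],[-0.66,-0.95,0.8],0.6],[[0,0,0],[-0.66,-0.95,0.8],0.6],[[0,0,0],[-0.66,-0.95,0.8],0.6],[[0,0,0],[-0.66,-0.95,0.8],0.6]])

```text
t: 3.65
eef_pos: [0.5227, -0.4035, 0.1679]
orientation: [3.141, 0.0, 2.92]
force: [-0.9, -0.7, -0.5]
width: 0.601
gripper_force: 0.0
```

```bash
cat > w.py <<'E'
from h import *
st=read_state(); print(st['eef_pos'].round(4),st['orientation'].round(4),st['joint_positions'].round(3),st['ft_torque'].round(3))
s=snap('wrist'); save(s,'w1.png'); w=world(s)
m=(w[...,2]>.05)&(w[...,2]<.07)&(np.hypot(w[...,0]-.5205,w[...,1]+.4048)<.035)
print('knob',w[m].mean(0),np.ptp(w[m],axis=0),m.sum())
m=(w[...,2]>.03)&(w[...,2]<.07)&(np.hypot(w[...,0]-.5205,w[...,1]+.4048)<.04)
print('disc',(w[m].min(0)+w[m].max(0))/2,np.ptp(w[m],axis=0),m.sum())
Rt=R.from_euler('xyz',st['orientation']).as_matrix()
print('knob in tool',Rt.T@(np.array([.5205,-.4048,.043])-st['eef_pos'])/.08)
E
python3 w.py
```

```text
[ 0.5227 -0.4035  0.1679] [3.1413e+00 4.0000e-04 2.9205e+00] [-0.739  0.191  1.684  0.     1.267 -2.089] [-0.018 -0.006  0.014]
knob [ 0.51821333 -0.40782295  0.05950913] [0.02313682 0.02225619 0.01270572] 487
disc [ 0.51908872 -0.40818852  0.04640367] [0.05861819 0.06008663 0.03280105] 2644
knob in tool [ 0.02360152 -0.02221221  1.56149364]
```

View pics/w1.png

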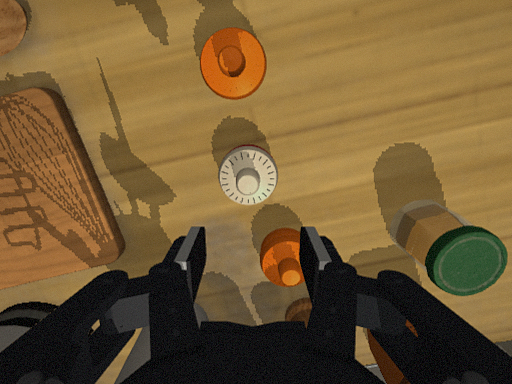

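The wrist view shows the cream dial at (247,178), between the orange pieces at (233,62) and (285,258). Its estimate agrees with the top one within 3 mm, so I use the mean (0.5197, -0.4063).

Emit:
jog_arm(steps=[[[0,0,0],[0.03,-0.04,0.7],0.6],[[0,0,0],[0.03,-0.04,0.7],0.6],[[0,0,0],[0.03,-0.04,0.7],0.6],[[0,0,0],[0.03,-0.04,0.7],0.6]])

```text
t: 4.2
eef_pos: [0.5206, -0.4078, 0.1147]
orientation: [-3.139, 0.004, 2.92]
force: [-0.3, 0.5, 0.4]
width: 0.601
gripper_force: 0.0
```

Emit:
jog_arm(steps=[[[0,0,0],[0,0,0.4],0.6],[[0,0,0],[0,0,0.83],0.6],[[0,0,0],[0,0,0.83],0.6],[[0,0,0],[0,0,0.83],0.6]])

```text
t: 4.7
eef_pos: [0.5204, -0.408, 0.0473]
orientation: [-3.14, 0.003, 2.92]
force: [-0.9, 0.1, 0.2]
width: 0.594
gripper_force: 0.0
```

Emit:
jog_arm(steps=[[[0,0,0],[0,0,0],0.1],[[0,0,0],[0,0,0],0.1],[[0,0,0],[0,0,0],0.1],[[0,0,0],[0,0,0],0.1],[[0,0,0],[0,0,0],0.1],[[0,0,0],[0,0,0],0.1]], newtons=40)

```text
t: 5.45
eef_pos: [0.5203, -0.4078, 0.0473]
orientation: [-3.14, 0.003, 2.92]
force: [0.7, 1.1, 6.0]
width: 0.246
gripper_force: 39.0
```

Emit:
jog_arm(steps=[[[0,0,0.2],[0,0,0],0.1],[[0,0,0.4],[0,0,0],0.1],[[0,0,0.6],[0,0,0],0.1],[[0,0,0.8],[0,0,0],0.1],[[0,0,1],[0,0,0],0.1],[[0,0,1],[0,0,0],0.1]])

```text
t: 6.2
eef_pos: [0.5207, -0.4072, 0.0473]
orientation: [3.14, 0.002, 2.133]
force: [1.3, 3.6, 6.1]
width: 0.248
gripper_force: 39.2
```

```bash
cat > q.py <<'E'
from h import *
st=read_state()
for k in('t','eef_pos','orientation','joint_positions','force','ft_torque','width','gripper_force'): print(k,np.round(st[k],4))
E
python3 q.py
```

```text
t 6.2
eef_pos [ 0.5207 -0.4072  0.0473]
orientation [3.1395e+00 2.4000e-03 2.1333e+00]
joint_positions [-7.4550e-01  3.1450e-01  1.7552e+00  1.6000e-03  1.0690e+00 -1.3088e+00]
force [1.3485 3.6192 6.1341]
ft_torque [ 0.524  -0.1304 -0.0346]
width 0.2477
gripper_force 39.186
```

Emit:
jog_arm(steps=[[[0,0,0.2],[0,0,0],0.1],[[0,0,0.4],[0,0,0],0.1],[[0,0,0.6],[0,0,0],0.1],[[0,0,0.8],[0,0,0],0.1],[[0,0,1],[0,0,0],0.1],[[0,0,1],[0,0,0],0.1]])

```text
t: 6.95
eef_pos: [0.5214, -0.4071, 0.0474]
orientation: [3.137, 0.0, 1.348]
force: [2.9, 2.9, 5.6]
width: 0.247
gripper_force: 39.1
```

Emit:
jog_arm(steps=[[[0,0,0.2],[0,0,0],0.1],[[0,0,0.4],[0,0,0],0.1],[[0,0,0.6],[0,0,0],0.1],[[0,0,0.8],[0,0,0],0.1],[[0,0,1],[0,0,0],0.1],[[0,0,1],[0,0,0],0.1]])

```text
t: 7.7
eef_pos: [0.5219, -0.4075, 0.0473]
orientation: [3.137, -0.004, 0.562]
force: [5.3, 2.1, 3.4]
width: 0.247
gripper_force: 39.0
```

Emit:
jog_arm(steps=[[[0,0,0.2],[0,0,0],0.1],[[0,0,0.4],[0,0,0],0.1],[[0,0,0.6],[0,0,0],0.1],[[0,0,0.8],[0,0,0],0.1],[[0,0,1],[0,0,0],0.1],[[0,0,1],[0,0,0],0.1]])

```text
t: 8.45
eef_pos: [0.5221, -0.4082, 0.0474]
orientation: [3.14, -0.007, -0.223]
force: [4.6, -0.7, 1.5]
width: 0.248
gripper_force: 39.0
```

```bash
python3 q.py
```

```text
t 8.45
eef_pos [ 0.5221 -0.4082  0.0474]
orientation [ 3.1395 -0.0074 -0.2229]
joint_positions [-0.7453  0.3153  1.7541  0.0022  1.0648  1.0474]
force [ 4.6026 -0.7081  1.5366]
ft_torque [-0.0448 -0.9059 -0.1015]
width 0.248
gripper_force 39.0294
```

Emit:
jog_arm(steps=[[[0,0,0.2],[0,0,0],0.1],[[0,0,0.4],[0,0,0],0.1],[[0,0,0.4],[0,0,0],0.1]])

```text
t: 8.82
eef_pos: [0.522, -0.4085, 0.0474]
orientation: [3.141, -0.008, -0.537]
force: [5.2, -1.2, 2.0]
width: 0.245
gripper_force: 39.0
```

```bash
python3 q.py
```

```text
t 8.825
eef_pos [ 0.522  -0.4085  0.0474]
orientation [ 3.1414 -0.0078 -0.537 ]
joint_positions [-7.4560e-01  3.1540e-01  1.7540e+00  1.6000e-03  1.0645e+00  1.3615e+00]
force [ 5.16   -1.2431  1.9956]
ft_torque [-0.1736 -0.8953 -0.0948]
width 0.2454
gripper_force 39.0355
```

Emit:
jog_arm(steps=[[[0,0,0.15],[0,0,0],0.1],[[0,0,0.3],[0,0,0],0.1],[[0,0,0.3],[0,0,0],0.1]])

```text
t: 9.2
eef_pos: [0.5219, -0.4087, 0.0474]
orientation: [-3.14, -0.008, -0.772]
force: [5.2, -1.8, 1.6]
width: 0.245
gripper_force: 39.0
```

```bash
python3 q.py | grep -E 'orient|torq|force'
```

```text
orientation [-3.1403 -0.0078 -0.7724]
force [ 5.1774 -1.7595  1.5663]
ft_torque [-0.2468 -0.7678 -0.0169]
gripper_force 39.0436
```

Emit:
jog_arm(steps=[[[0,0,0.15],[0,0,0],0.1],[[0,0,0.3],[0,0,0],0.1],[[0,0,0.3],[0,0,0],0.1]])

```text
t: 9.57
eef_pos: [0.5211, -0.4079, 0.0474]
orientation: [-3.14, -0.005, -1.006]
force: [2.7, 1.6, 6.1]
width: 0.248
gripper_force: 39.4
```

```bash
python3 q.py | grep -E 'orient|torq|force'
```

```text
orientation [-3.1396 -0.0046 -1.0056]
force [2.7393 1.5629 6.1157]
ft_torque [ 0.1779 -0.415   0.1705]
gripper_force 39.3796
```

Emit:
jog_arm(steps=[[[0,0,0.12],[0,0,0],0.1],[[0,0,0.24],[0,0,0],0.1],[[0,0,0.24],[0,0,0],0.1]])

```text
t: 9.95
eef_pos: [0.5205, -0.4062, 0.0472]
orientation: [-3.139, 0.0, -1.193]
force: [0.8, 6.2, 8.9]
width: 0.246
gripper_force: 39.8
```

```bash
python3 q.py | grep -E 'orient|torq|force'
```

```text
orientation [-3.1394e+00  3.0000e-04 -1.1934e+00]
force [0.7621 6.2151 8.9137]
ft_torque [ 1.1587 -0.0662  0.395 ]
gripper_force 39.8486
```

Torque is climbing beyond the dial's 0.2 N m, so the stop is probably reached. One more small turn will confirm it.

Emit:
jog_arm(steps=[[[0,0,0.12],[0,0,0],0.1],[[0,0,0.2],[0,0,0],0.1],[[0,0,0.2],[0,0,0],0.1],[[0,0,0.2],[0,0,0],0.1]])

```text
t: 10.45
eef_pos: [0.5205, -0.4047, 0.0472]
orientation: [-3.14, 0.004, -1.349]
force: [-0.3, 10.9, 10.6]
width: 0.244
gripper_force: 40.2
```

```bash
python3 q.py | grep -E 'orient|torq|force'
```

```text
orientation [-3.1396  0.0038 -1.3493]
force [-0.2863 10.8821 10.6177]
ft_torque [ 1.9176 -0.1292  0.6196]
gripper_force 40.1595
```

Torque reaches 0.62 N m, well past the dial's own 0.2, so it is at its stop. Now I let go and lift, then measure the lever.

Emit:
jog_arm(steps=[[[0,0,0],[0,0,0],0.6],[[0,0,0],[0,0,0],0.6],[[0,0,0],[0,0,0],0.6],[[0,0,0],[0,0,-0.3],0.6],[[0,0,0],[0,0,-1],0.6],[[0,0,0],[0,0,-1],0.6],[[0,0,0],[0,0,-1],0.6]])

```text
t: 11.32
eef_pos: [0.519, -0.4072, 0.1248]
orientation: [3.142, -0.0, -1.353]
force: [0.3, -0.2, 0.1]
width: 0.601
gripper_force: 0.0
```

```bash
python3 q.py; python3 - <<'E'
from h import *
d=np.load('s.npz'); a,b,wa,wb=[d[k] for k in('a','b','wa','wb')]
def brt(im): return im.astype(int).min(-1)
for n,(v0,v1,u0,u1) in dict(paddle=(165,183,195,218),dial=(185,205,190,210)).items():
    g=brt(a)[v0:v1,u0:u1]; w=wa[v0:v1,u0:u1]; m=g>(g.max()+np.median(g))/2
    p=w[m]; print(n,m.sum(),p.mean(0).round(4),p.min(0).round(4),p.max(0).round(4))
# front face plane from scene depth
w=wa[150:212,185:245].reshape(-1,3); 
m=(w[:,0]>.51)&(w[:,0]<.54)&(w[:,1]>-.03)&(w[:,1]<.115)&(w[:,2]>.03)&(w[:,2]<.165); p=w[m]
x=np.c_[p[:,1],np.ones(len(p))]; 
k=np.ones(len(p),bool)
for i in range(5):
    c=np.linalg.lstsq(x[k],p[k,0],rcond=None)[0]; r=p[:,0]-x@c; k=abs(r)<.003
print('front x=%.4f*y+%.4f'%tuple(c),k.sum(),len(p),'y',p[:,1].min(),p[:,1].max())
# top view: sides of toaster
s=wb[90:190,160:250].reshape(-1,3); m=(s[:,2]>.1)&(s[:,2]<.2)
print('sides by x')
for x0 in(.56,.62,.68,.74):
    q=s[m&(abs(s[:,0]-x0)<.006)]; print(x0,q[:,1].min().round(4),q[:,1].max().round(4))
# paddle in top
w=wb[183:200,180:225]; m=(w[...,2]>.13)&(w[...,2]<.155)&(brt(b)[183:200,180:225]>70); p=w[m]; print('top paddle',m.sum(),p.mean(0).round(4),p.min(0).round(4),p.max(0).round(4))
sc=snap('top'); save(sc,'top2.png'); cv2.imwrite('pics/lev.png',cv2.resize(np.hstack([b[165:205,165:225],sc['image'][165:205,165:225]]),None,fx=6,fy=6)[...,::-1])
E
```

```text
t 11.325
eef_pos [ 0.519  -0.4072  0.1248]
orientation [ 3.1415e+00 -1.0000e-04 -1.3530e+00]
joint_positions [-7.4660e-01  2.2800e-01  1.7170e+00 -1.0000e-04  1.1966e+00  2.1773e+00]
force [ 0.2649 -0.2225  0.1369]
ft_torque [-0.0273  0.0266  0.0159]
width 0.6008
gripper_force 0.0
paddle 58 [nan nan nan] [nan nan nan] [nan nan nan]
dial 105 [0.5403 0.111  0.036 ] [ 0.5067  0.0684 -0.004 ] [0.6512 0.2057 0.0715]
front x=-0.0002*y+0.5280 965 1420 y -0.02918791748029355 0.11494201466518816
sides by x
0.56 -0.0317 0.1243
0.62 -0.0361 0.1302
0.68 -0.0368 0.1296
0.74 -0.0364 0.1275
top paddle 75 [0.5175 0.0491 0.1442] [0.5127 0.0271 0.1337] [0.5241 0.071  0.1511]
```

View pics/lev.png

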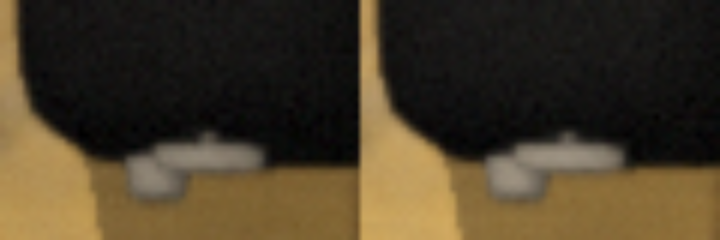

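The crop shows the lever paddle at full width, unmoved, with the browning dial below and left of it. Measured: front face x = 0.528, yaw 0, paddle y from 0.027 to 0.071 (centre 0.048). These fit the given sizes. I'll travel up to the toaster front and turn the hand to yaw pi on the way, so the camera side faces away from the toaster, then shut the fingers.

Emit:
jog_arm(steps=[[[0,0,0],[0,0,-1],0.4],[[0,0,-0.4],[-0.98,0.04,-1],0],[[0,0,-0.8],[-0.98,0.04,-1],0],[[0,0,-1],[-0.98,0.04,-1],0],[[0,0,-1],[-0.98,0.04,-1],0],[[0,0,-1],[-0.98,0.04,-1],0],[[0,0,-1],[-0.98,0.04,-1],0]])

```text
t: 12.25
eef_pos: [0.4987, -0.3309, 0.2036]
orientation: [-3.141, 0.002, -0.57]
force: [0.3, -0.1, 0.7]
width: -0.003
gripper_force: 0.0
```

Emit:
jog_arm(steps=[[[0,0,-1],[-0.72,-0.67,-1],0],[[0,0,-1],[-0.72,-0.67,-1],0],[[0,0,-1],[-0.72,-0.67,-1],0],[[0,0,-1],[-0.72,-0.67,-1],0],[[0,0,-1],[-0.72,-0.67,-1],0],[[0,0,-1],[-0.72,-0.67,-1],0]])

```text
t: 13.0
eef_pos: [0.4792, -0.2551, 0.2845]
orientation: [-3.141, 0.001, 0.215]
force: [-0.3, -0.0, 0.5]
width: 0.002
gripper_force: 0.0
```

Emit:
jog_arm(steps=[[[0,0,-1],[-0.04,-0.98,0],0],[[0,0,-1],[-0.04,-0.98,0],0],[[0,0,-1],[-0.04,-0.98,0],0],[[0,0,-1],[-0.04,-0.98,0],0],[[0,0,-1],[-0.04,-0.98,0],0],[[0,0,-1],[-0.04,-0.98,0],0]])

```text
t: 13.75
eef_pos: [0.4593, -0.1793, 0.2848]
orientation: [-3.141, 0.0, 1.0]
force: [0.2, 0.1, 0.2]
width: 0.0
gripper_force: 0.0
```

Emit:
jog_arm(steps=[[[0,0,-1],[0.67,-0.72,0],0],[[0,0,-1],[0.67,-0.72,0],0],[[0,0,-1],[0.67,-0.72,0],0],[[0,0,-1],[0.67,-0.72,0],0],[[0,0,-1],[0.67,-0.72,0],0],[[0,0,-1],[0.67,-0.72,0],0]])

```text
t: 14.5
eef_pos: [0.4395, -0.1031, 0.2849]
orientation: [-3.141, -0.0, 1.785]
force: [0.1, 0.3, -0.1]
width: -0.002
gripper_force: 0.0
```

Emit:
jog_arm(steps=[[[0,0,-1],[0.98,-0.04,0],0],[[0,0,-1],[0.98,-0.04,0],0],[[0,0,-1],[0.98,-0.04,0],0],[[0,0,-1],[0.98,-0.04,0],0],[[0,0,-1],[0.98,-0.04,0],0],[[0,0,-1],[0.98,-0.04,0],0]])

```text
t: 15.25
eef_pos: [0.4195, -0.0272, 0.2849]
orientation: [-3.142, -0.0, 2.571]
force: [-0.4, -0.6, -0.0]
width: 0.0
gripper_force: 0.0
```

Emit:
jog_arm(steps=[[[0,0,-0.72],[0.72,0.67,0],0],[[0,0,-0.72],[0.72,0.67,0],0],[[0,0,-0.72],[0.72,0.67,0],0],[[0,0,-0.72],[0.72,0.67,0],0],[[0,0,-0.72],[0.72,0.67,0],0]])

```text
t: 15.88
eef_pos: [0.3997, 0.0488, 0.2849]
orientation: [-3.142, -0.0, 3.136]
force: [-0.6, 0.0, 0.1]
width: 0.006
gripper_force: 0.0
```

```bash
python3 q.py; python3 - <<'E'
from h import *
s=snap('scene'); c=s['image'][205:260,315:370]; d=np.load('s.npz')['a'][205:260,315:370]
save(s,'sc2.png')
E
```

```text
t 15.875
eef_pos [0.3997 0.0488 0.2849]
orientation [-3.1416e+00 -1.0000e-04  3.1355e+00]
joint_positions [-0.012  -0.4884  2.0917 -0.      1.5384 -1.5767]
force [-0.6047  0.0271  0.1039]
ft_torque [-0.0151 -0.0293 -0.0055]
width 0.0065
gripper_force 0.0
```

View pics/sc2.png

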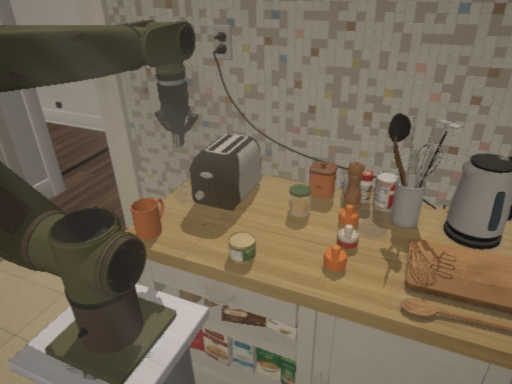

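The scene view shows the hand in front of and above the toaster, with the mug (147,220), jar (300,200), tin (242,248) and orange pieces where they were. Now I lean the hand back 36 degrees.

Emit:
jog_arm(steps=[[[0,-0.2,0],[-0.4,0,0],0],[[0,-0.4,0],[-0.9,0,0.4],0],[[0,-0.6,0],[-0.9,0,0.4],0],[[0,-0.8,0],[-0.9,0,0.4],0],[[0,-0.8,0],[-0.9,0,0.4],0],[[0,-0.8,0],[-0.9,0,0.4],0],[[0,-0.8,0],[-0.9,0,0.4],0]])

```text
t: 16.8
eef_pos: [0.4728, 0.0488, 0.2547]
orientation: [3.141, 0.629, 3.139]
force: [-0.3, -0.7, 0.2]
width: 0.002
gripper_force: 0.0
```

```bash
cat > g.py <<'E'
from h import *
import sys
st=read_state(); Rt=R.from_euler('xyz',st['orientation']).as_matrix()
print(st['eef_pos'].round(4),st['joint_positions'].round(3),'\nz',Rt[:,2].round(3),'x',Rt[:,0].round(3))
for g in ([.514,.047,.165],[.514,.047,.150],[.514,.047,.093]): print(g,(Rt.T@(np.array(g)-st['eef_pos'])/.08).round(3))
E
python3 g.py
```

```text
[0.4728 0.0488 0.2547] [-0.014 -0.721  2.362  0.009  0.871 -1.586] 
z [ 0.588 -0.001 -0.809] x [-0.809  0.002 -0.588]
[0.514, 0.047, 0.165] [ 0.242 -0.021  1.21 ]
[0.514, 0.047, 0.15] [ 0.353 -0.021  1.362]
[0.514, 0.047, 0.093] [ 0.772 -0.021  1.938]
```

Emit:
jog_arm(steps=[[[0,0,0],[0.24,-0.02,0.5],0],[[0,0,0],[0.24,-0.02,0.95],0],[[0,0,0],[0.24,-0.02,0.95],0],[[0,0,0],[0.24,-0.02,0.95],0]])

```text
t: 17.3
eef_pos: [0.5016, 0.0472, 0.1817]
orientation: [3.142, 0.629, 3.14]
force: [-0.1, -0.5, 0.9]
width: 0.002
gripper_force: 0.0
```

Emit:
jog_arm(steps=[[[0,0,0],[0,0,0.13],0],[[0,0,0],[0,0,0.26],0],[[0,0,0],[0,0,0.26],0],[[0,0,0],[0,0,0.26],0]])

```text
t: 17.8
eef_pos: [0.513, 0.0472, 0.1633]
orientation: [3.142, 0.628, 3.14]
force: [0.3, 1.1, -0.4]
width: 0.0
gripper_force: 0.0
```

```bash
python3 g.py; python3 q.py | grep force; python3 - <<'E'
from h import *
s=snap('scene'); cv2.imwrite('pics/lv3.png',cv2.resize(s['image'][110:230,150:290],None,fx=4,fy=4,interpolation=cv2.INTER_CUBIC)[...,::-1])
E
```

```text
[0.513  0.0472 0.1633] [-0.017 -0.504  2.395  0.016  0.623 -1.596] 
z [ 0.588 -0.001 -0.809] x [-0.809  0.002 -0.588]
[0.514, 0.047, 0.165] [-0.023 -0.003 -0.01 ]
[0.514, 0.047, 0.15] [ 0.087 -0.003  0.142]
[0.514, 0.047, 0.093] [ 0.506 -0.003  0.718]
force [ 0.3423  1.0524 -0.438 ]
gripper_force 0.0
```

View pics/lv3.png

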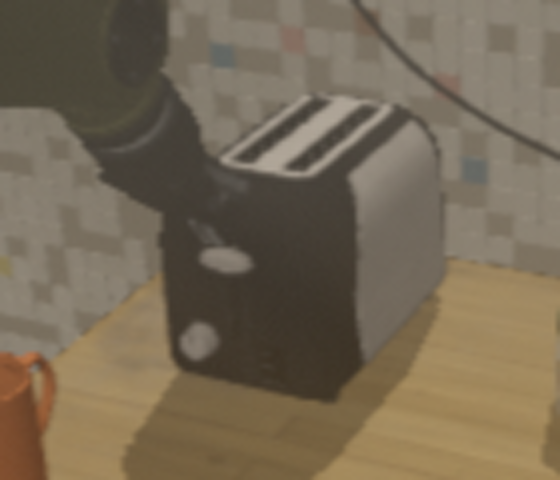

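The crop shows the fingertips (205,232) just above the paddle (226,260), the hand clear of the toaster. Pressing down in steps.

Emit:
jog_arm(steps=[[[0,0,0],[0.04,0,0.06],0],[[0,0,0],[0.08,0,0.13],0],[[0,0,0],[0.12,0,0.19],0],[[0,0,0],[0.15,0,0.25],0],[[0,0,0],[0.15,0,0.25],0]])

```text
t: 18.48
eef_pos: [0.5143, 0.0472, 0.1389]
orientation: [-3.142, 0.626, 3.14]
force: [-5.9, -0.3, 3.1]
width: 0.004
gripper_force: 2.9
```

```bash
python3 g.py; python3 q.py | grep force
```

```text
[0.5143 0.0472 0.1389] [-0.017 -0.463  2.412  0.017  0.567 -1.597] 
z [ 0.586 -0.001 -0.811] x [-0.811  0.001 -0.586]
[0.514, 0.047, 0.165] [-0.188 -0.003 -0.267]
[0.514, 0.047, 0.15] [-0.078 -0.003 -0.115]
[0.514, 0.047, 0.093] [ 0.339 -0.003  0.463]
force [-5.8985 -0.29    3.0922]
gripper_force 2.8654
```

Emit:
jog_arm(steps=[[[0,0,0],[0.08,0,0.06],0],[[0,0,0],[0.12,0,0.12],0],[[0,0,0],[0.16,0,0.18],0],[[0,0,0],[0.2,0,0.24],0],[[0,0,0],[0.24,0,0.29],0],[[0,0,0],[0.24,0,0.29],0]])

```text
t: 19.23
eef_pos: [0.5139, 0.0472, 0.1106]
orientation: [-3.142, 0.63, 3.14]
force: [-3.0, 0.7, 5.3]
width: 0.001
gripper_force: 3.1
```

```bash
python3 g.py; python3 q.py | grep force;  python3 - <<'E'
from h import *
s=snap('scene'); cv2.imwrite('pics/lv4.png',cv2.resize(s['image'][110:230,150:290],None,fx=4,fy=4,interpolation=cv2.INTER_CUBIC)[...,::-1])
E
```

```text
[0.5139 0.0472 0.1106] [-0.017 -0.418  2.436  0.019  0.494 -1.6  ] 
z [ 0.589 -0.001 -0.808] x [-0.808  0.002 -0.589]
[0.514, 0.047, 0.165] [-0.402 -0.002 -0.548]
[0.514, 0.047, 0.15] [-0.291 -0.002 -0.397]
[0.514, 0.047, 0.093] [ 0.128 -0.002  0.179]
force [-3.0267  0.6884  5.3386]
gripper_force 3.0925
```

View pics/lv4.png

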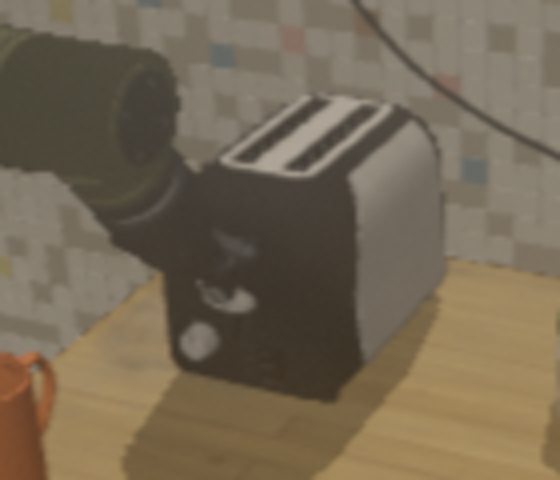

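The crop shows the paddle pressed down to about (230,298) under the fingertips. I continue gently to the stop.

Emit:
jog_arm(steps=[[[0,0,0],[0.03,0,0.04],0],[[0,0,0],[0.06,0,0.08],0],[[0,0,0],[0.09,0,0.12],0],[[0,0,0],[0.09,0,0.12],0]])

```text
t: 19.77
eef_pos: [0.5139, 0.0472, 0.099]
orientation: [-3.142, 0.631, 3.14]
force: [-3.1, -0.5, 6.2]
width: -0.001
gripper_force: 3.8
```

Emit:
jog_arm(steps=[[[0,0,0],[0.015,0,0.02],0],[[0,0,0],[0.03,0,0.04],0],[[0,0,0],[0.03,0,0.04],0]])

```text
t: 20.15
eef_pos: [0.5139, 0.0472, 0.0951]
orientation: [-3.142, 0.631, 3.14]
force: [-3.3, -0.2, 6.5]
width: -0.001
gripper_force: 4.0
```

```bash
python3 g.py; python3 q.py | grep force
```

```text
[0.5139 0.0472 0.0951] [-0.017 -0.389  2.446  0.021  0.454 -1.602] 
z [ 0.59  -0.001 -0.808] x [-0.808  0.002 -0.59 ]
[0.514, 0.047, 0.165] [-0.516 -0.002 -0.704]
[0.514, 0.047, 0.15] [-0.406 -0.002 -0.553]
[0.514, 0.047, 0.093] [ 0.015 -0.002  0.022]
force [-3.2987 -0.221   6.4906]
gripper_force 4.009
```

Emit:
jog_arm(steps=[[[0,0,0],[0.015,0,0.02],0],[[0,0,0],[0.03,0,0.04],0],[[0,0,0],[0.03,0,0.04],0]])

```text
t: 20.52
eef_pos: [0.5139, 0.0472, 0.0913]
orientation: [-3.142, 0.631, 3.14]
force: [-3.7, 0.3, 6.9]
width: 0.001
gripper_force: 4.2
```

Emit:
jog_arm(steps=[[[0,0,0],[0.015,0,0.02],0],[[0,0,0],[0.015,0,0.02],0]])

```text
t: 20.78
eef_pos: [0.5142, 0.0472, 0.0905]
orientation: [-3.141, 0.631, 3.14]
force: [-16.6, -1.1, 18.7]
width: 0.002
gripper_force: 12.5
```

Force jumps from 7 to 19 N: that is the stop. I ease off slightly to stay on the stop without forcing, and hold over 3 s.

Emit:
jog_arm(steps=[[[0,0,0],[-0.004,0,-0.006],0],[[0,0,0],[-0.004,0,-0.006],0],[[0,0,0],[-0.004,0,-0.006],0],[[0,0,0],[-0.004,0,-0.006],0]])

```text
t: 21.28
eef_pos: [0.5141, 0.0472, 0.0906]
orientation: [-3.141, 0.632, 3.14]
force: [-10.4, -0.5, 13.6]
width: -0.004
gripper_force: 8.7
```

```bash
python3 g.py; python3 q.py | grep force;  python3 - <<'E'
from h import *
s=snap('scene'); l=s['image'][110:230,150:290]; r=s['image'][190:280,300:400]
cv2.imwrite('pics/lv5.png',np.hstack([cv2.resize(l,(420,360),interpolation=2),cv2.resize(r,(380,360),interpolation=2)])[...,::-1])
E
```

```text
[0.5141 0.0472 0.0906] [-0.017 -0.38   2.449  0.021  0.441 -1.603] 
z [ 0.59  -0.001 -0.807] x [-0.807  0.001 -0.59 ]
[0.514, 0.047, 0.165] [-0.548 -0.003 -0.751]
[0.514, 0.047, 0.15] [-0.437 -0.003 -0.6  ]
[0.514, 0.047, 0.093] [-0.017 -0.003 -0.025]
force [-10.3995  -0.4865  13.5954]
gripper_force 8.7263
```

View pics/lv5.png

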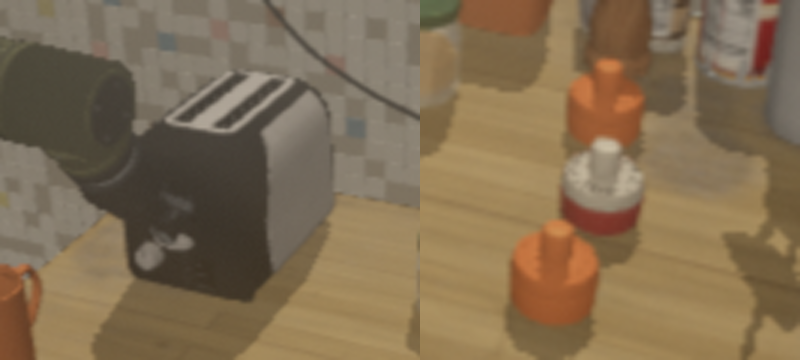

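The crop shows the paddle at (178,241), low beside the browning dial. It has dropped about 15 px, which fits 55 mm. Bystanders are in place. Holding.

Emit:
jog_arm(steps=[[[0,0,0],[0,0,0],0],[[0,0,0],[0,0,0],0],[[0,0,0],[0,0,0],0],[[0,0,0],[0,0,0],0],[[0,0,0],[0,0,0],0],[[0,0,0],[0,0,0],0],[[0,0,0],[0,0,0],0],[[0,0,0],[0,0,0],0],[[0,0,0],[0,0,0],0],[[0,0,0],[0,0,0],0]])

```text
t: 22.58
eef_pos: [0.5141, 0.0472, 0.0906]
orientation: [-3.141, 0.631, 3.14]
force: [-10.5, -0.7, 13.7]
width: -0.0
gripper_force: 8.7
```

Emit:
jog_arm(steps=[[[0,0,0],[0,0,0],0],[[0,0,0],[0,0,0],0],[[0,0,0],[0,0,0],0],[[0,0,0],[0,0,0],0],[[0,0,0],[0,0,0],0],[[0,0,0],[0,0,0],0],[[0,0,0],[0,0,0],0],[[0,0,0],[0,0,0],0],[[0,0,0],[0,0,0],0],[[0,0,0],[0,0,0],0]])

```text
t: 23.82
eef_pos: [0.5141, 0.0472, 0.0906]
orientation: [-3.141, 0.631, 3.14]
force: [-10.3, -0.4, 14.3]
width: 0.001
gripper_force: 8.7
```

Emit:
jog_arm(steps=[[[0,0,0],[0,0,0],0],[[0,0,0],[0,0,0],0],[[0,0,0],[0,0,0],0],[[0,0,0],[0,0,0],0],[[0,0,0],[0,0,0],0],[[0,0,0],[0,0,0],0],[[0,0,0],[0,0,0],0],[[0,0,0],[0,0,0],0],[[0,0,0],[0,0,0],0],[[0,0,0],[0,0,0],0]])

```text
t: 25.08
eef_pos: [0.5141, 0.0472, 0.0906]
orientation: [-3.141, 0.632, 3.14]
force: [-10.7, -0.9, 14.1]
width: -0.0
gripper_force: 8.7
```

```bash
python3 g.py|head -1; python3 q.py | grep -E '^t|force'; python3 -c "
from cell import workorder
print(workorder.finish_job())"
```

```text
[0.5141 0.0472 0.0906] [-0.017 -0.38   2.449  0.021  0.441 -1.603] 
t 25.075
force [-10.7272  -0.856   14.11  ]
gripper_force 8.7328
the job is handed in; nothing more can be done
None
```

The job is handed in at 25.1 s: I wound the timer until its torque rose to 0.62 N m (taken as its stop), then pressed the lever to its stop and held it there about 4 s at roughly 14 N, still holding at hand-in. The mug, jar and tin were not touched, and I got no verdict back.

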